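# Set up oblique spot lighting for a specimen dish on the optics board

## Robot

A 7-joint arm with a two-finger parallel gripper is mounted at the origin on a cart in front of the work surface, level with it; the furniture and walls round the work are solid. World frame = base frame: x ahead of the robot, y to its left, z up, the work surface at z = 0. Lengths are in m, angles in rad, forces in N, time in s.
With the tool pointing down it reaches from about 0.425 to 0.925 m from the base axis. Payload 6.8 kg.
Tool frame: the origin (TCP) lies on the centre line of the jaws, within the pads' length; the fingertips stand 17 mm ahead of it and the grasp point (between the pads) lies 2 mm behind it; z points along the fingers, x is the direction in which the jaws open and shut, and the axes are right-handed (so a half turn about z gives the same grasp; the last joint's range is limited). The gripper opens to 85 mm and grips with 20 to 120 N. Pads are 22 mm wide; open, the fingers measure 114 mm over their backs; the gripper's body (76 mm by 85 mm) begins 54 mm behind the grasp point. The pads swing forward as they close: fully open they stand 13 mm farther back than shut.
Start: joints at [-1.289, 0.477, 0.022, 1.555, -0.011, 1.109, -0.083], TCP at [0.257, 0.624, 0.248] pointing down, gripper open.
Joint ranges: [-2.96, 2.96], [-0.34, 2.1], [-1.41, 1.46], [0.24, 2.44], [-1.37, 4.51], [0.17, 1.92], [-2.96, 2.96]. Speed limits (rad/s): [2.39, 2.39, 3.14, 3.14, 3.14, 3.14, 3.14].

## Interface

Orientations are given as a rotation vector (axis times angle).
In Python, from bench import r gives the robot as it stands.
- The arm moves only by the tool arm_command, never from a script. Its argument "increments" is a list of rows, each a list of 3 entries, a list of its own where there are three numbers: the shift along the world's x, y, z in m, then the turn, a rotation vector about the world's x, y, z in rad, then the opening in per cent of the stroke, from 0 (shut) to 100 (fully open). A call has 1 to 10 rows; each row is the pose to reach, as a shift and turn from the pose commanded when the call began; what a row does not reach only later rows make up. A row lasts 1/10 s, in which the tool goes at most 50 mm and 8.59 degrees, less where a joint would pass 70% of its speed; a pose out of reach is approached as far as the arm can. A call with a gripper value outside its range is refused whole. The fingers move at their own pace and stop on an object; "newtons" is the grip in N (left out, the last holds). Time passes only in rows, so rows that repeat a pose let the fingers close. It gives the time, the measured TCP pose, the force and the opening at its end, in the units of the state.
- r.get_obs(): the state, without advancing time (a new reading comes with each control period).
- r.grab_frame(name): name is "side" or "top"; returns the picture (384x512x3 uint8, blue, green, red); there is no depth.
- r.camera_model(name): a dict with "camera_matrix" (3x3 intrinsics, pixels), "camera_from_world" (4x4, takes a point from world to camera coordinates). Camera axes: x right, y down, z forward; pixel columns grow to the right and rows downward; lengths in m; the calibration is good to about 2 mm. A picture is of the moment at which its call begins. camera_model takes no time and is no camera call.
- r.hand_in(): hands the job in, once; it reports no verdict.
The state is a dict: "clock": time; "joints": joint angles; "qvel": joint speeds; "tau": joint torques, N m; "tcp_pos": TCP position; "orientation": TCP orientation; "contact_force": force on the tool from outside, world axes, zero at the start; "moment": the same for the moment, N m; "grip_width": finger opening in m.
Only numpy, scipy, OpenCV 4.12 (cv2) and the standard library are available. Lean on these libraries where they do the work, as an engineer would, in place of code of your own. Each camera call takes 0.05 s, during which the arm holds its last target. There are 200 camera calls.

## Task

Set up the lighting board: stand the lens can that is in the way on the lens-tissue booklet, and slide the straightedge along the board until one of its long edges touches both pins at once. Then stand every spot lamp on the board, each on a scribed line of its own (any of the three), its foot right back against the straightedge on the side away from the pins and its lens aimed at the centre of the scribed ring; lay the closed petri dish, right way up, centred in the ring. Leave the straightedge touching both pins, and do not disturb the dropper bottle, timer and beaker.

Things in the scene. Friction and masses are not known exactly. Their poses are not given: they have to be found in the camera images.
- board: fixed dark steel board 250 x 320 x 8 mm lying on the bench. Origin under its centre; x is its short direction, pointing away from the robot to the pin side, y its long direction, z up; top face at z = 8 mm. Two steel pins stand near its far edge; three short scribed lines and a scribed ring of 66 mm diameter are on its top
- pin_a (a point): centre of the left pin (12 mm diameter, 20 mm high above the board) at the board's top face: board (112, +100, 8) mm
- pin_b (a point): centre of the right pin (same size): board (112, -100, 8) mm
- spot (a point): centre of the scribed ring on the board's top: board (-80, 0, 8) mm; the dish's place and the lamps' aim
- line_1 (a point): left line: middle of a 75 mm white line scribed on the board at right angles to the row of pins; it marks a lamp's place along the straightedge. On the board's top face; the lamp foot's centre falls on this point when it stands against the seated straightedge
- line_2 (a point): middle line: middle of a 75 mm white line scribed on the board at right angles to the row of pins; it marks a lamp's place along the straightedge. On the board's top face; the lamp foot's centre falls on this point when it stands against the seated straightedge
- line_3 (a point): right line: middle of a 75 mm white line scribed on the board at right angles to the row of pins; it marks a lamp's place along the straightedge. On the board's top face; the lamp foot's centre falls on this point when it stands against the seated straightedge
- straightedge: straightedge, 400 g: flat steel bar 50 wide x 280 long x 8 mm thick with a black grip rib 16 wide x 90 long, rising from 8 to 26 mm, along the middle of its top. Origin at the centre of its underside; y along its length, x across, z up; its two long edges are at x = +-25 mm, either may touch the pins. Push low, on the bar (pushed at the rib it may jam)
- lamp_a: spot lamp on a stand, 300 g, 65 mm high: round steel foot 56 mm across, 12 mm thick; slim post; grey box housing 66 x 34 x 30 mm (x -30 to +36 mm, heights 35 to 65 mm; its 34 mm width, along y, is the grasp) with a black round lens hood in front, ending at x = +52 mm. Origin at the centre of the foot's underside; x points out of the lens, z up. May be absent.
- lamp_b: spot lamp on a stand, 300 g, 65 mm high: round steel foot 56 mm across, 12 mm thick; slim post; grey box housing 66 x 34 x 30 mm (x -30 to +36 mm, heights 35 to 65 mm; its 34 mm width, along y, is the grasp) with a black round lens hood in front, ending at x = +52 mm. Origin at the centre of the foot's underside; x points out of the lens, z up. May be absent.
- lamp_c: spot lamp on a stand, 300 g, 65 mm high: round steel foot 56 mm across, 12 mm thick; slim post; grey box housing 66 x 34 x 30 mm (x -30 to +36 mm, heights 35 to 65 mm; its 34 mm width, along y, is the grasp) with a black round lens hood in front, ending at x = +52 mm. Origin at the centre of the foot's underside; x points out of the lens, z up. May be absent.
- lens_can: black lens storage can with a white screw lid, 37 mm diameter, 50 mm high, 70 g, left standing on the board in front of the pins; origin at the centre of its underside, z up
- pad: fixed flat booklet of lens tissue, 70 (x) x 100 (y) x 8 mm, on the bench to the left; the can's place. Origin under its centre, top at z = 8 mm
- dish: closed clear petri dish, 59 mm diameter, 14 mm high, 22 g, lid on; origin at the centre of its underside, z up. Grasp across its diameter
- oil_bottle: small dropper bottle 30 x 30 x 101 mm, bystander; origin under its centre
- round_timer: round bench timer 62 x 62 x 37 mm, bystander; origin under its centre
- small_beaker: glass beaker 46 mm wide, 58 mm high, bystander; origin under its centre
Things that resemble listed ones, but are neither listed nor needed, are in the scene too. There is more than one size of the dish; the one meant has the size given above.

How it is judged:
On the way:
1. the straightedge lies flat on the board with one long edge touching both pins (((x of pin_a in the frame of straightedge between 0.0285 and 0.0335 m and x of pin_b in the frame of straightedge between 0.0285 and 0.0335 m) or (x of pin_a in the frame of straightedge between -0.0335 and -0.0285 m and x of pin_b in the frame of straightedge between -0.0335 and -0.0285 m)) and y of pin_a in the frame of straightedge between -0.135 and 0.135 m and y of pin_b in the frame of straightedge between -0.135 and 0.135 m and z of straightedge in the frame of board below 0.012 m and x of straightedge in the frame of board below 0.112 m and angle between straightedge's own z axis and vertical below 0.05 rad), for 0.2 s.
At the end, for the whole second after the job is handed in: Straightedge flat on the board, robot side of the pins, within 2.5 mm of both; each lamp upright, foot within 4.5 mm of the straightedge, within 8 mm of a line, lens axis within 18 mm of the ring centre; dish right way up within 10 mm of it; can upright on the booklet; all at rest (all of step 1 and x of lens_can in the frame of pad between -0.02 and 0.02 m and y of lens_can in the frame of pad between -0.034 and 0.034 m and z of lens_can in the frame of pad between 0.005 and 0.013 m and angle between each of lens_can, lamp_a, lamp_b, lamp_c, dish's own z axis and vertical below 0.08 rad and linear speed of each of lens_can, lamp_a, lamp_b, lamp_c, dish, straightedge below 0.02 m/s and x of lamp_a in the frame of straightedge between -0.0575 and 0.0575 m and x of each of lamp_a, lamp_b, lamp_c in the frame of board below 0.06 m and (y of lamp_a in the frame of board between 0.082 and 0.098 m or y of lamp_a in the frame of board between -0.008 and 0.008 m or y of lamp_a in the frame of board between -0.098 and -0.082 m) and z of each of lamp_a, lamp_b, lamp_c in the frame of board below 0.012 m and x of spot in the frame of lamp_a above 0.05 m and y of spot in the frame of lamp_a between -0.018 and 0.018 m and x of lamp_b in the frame of straightedge between -0.0575 and 0.0575 m and (y of lamp_b in the frame of board between 0.082 and 0.098 m or y of lamp_b in the frame of board between -0.008 and 0.008 m or y of lamp_b in the frame of board between -0.098 and -0.082 m) and x of spot in the frame of lamp_b above 0.05 m and y of spot in the frame of lamp_b between -0.018 and 0.018 m and x of lamp_c in the frame of straightedge between -0.0575 and 0.0575 m and (y of lamp_c in the frame of board between 0.082 and 0.098 m or y of lamp_c in the frame of board between -0.008 and 0.008 m or y of lamp_c in the frame of board between -0.098 and -0.082 m) and x of spot in the frame of lamp_c above 0.05 m and y of spot in the frame of lamp_c between -0.018 and 0.018 m and horizontal distance between dish and spot below 0.01 m and z of dish in the frame of board below 0.014 m); the robot touches nothing.
It fails at once if a bystander (bottle, timer, beaker) is moved more than 3 cm (distance of any of oil_bottle, round_timer, small_beaker from where it was at the start of the episode above 0.03 m).
Of lamp_a, lamp_b, lamp_c only 2 to 3 are there at a start; the rules pass over those that are not, and their reading is None.
At some moment in a run one of lamp_a, lamp_b, lamp_c, dish may be knocked a few centimetres aside while the robot is not near it.
Once in a run the grip may slacken for a moment while it holds something.
It also fails if it takes over 210 s, if anything falls off the work surface, if the arm or the gripper's body presses on something with over 40 N, if the wrist force passes 120 N, or if a joint passes its speed limit or range.

## Working session

There is one attempt and no reset: what is moved stays moved. The work goes in short steps, Python scripts to look and compute and a tool call to move; the robot and the scene stay as the last step left them, time stands still between calls to the robot, and variables do not carry over. Pictures are saved under pics/ and viewed, about 12 in all and at most 16, crops included, and the job is handed in when it is done.

Besides the shell and the picture viewer there is one more tool, called after "Call:" as name(argument=value, ...) on one line, values as JSON. arm_command: Moves the arm, as the interface text tells. Its arguments: {"type":"object","properties":{"increments":{"type":"array","items":{"type":"array"}},"newtons":{"type":"number"}},"required":["increments"]}

```bash
ls; mkdir -p pics; python3 - <<'E'
from bench import r
import cv2,numpy as np
o=r.get_obs(); print(o)
for n in("side","top"):
    cv2.imwrite(f"pics/{n}0.png",r.grab_frame(n)); m=r.camera_model(n); print(n,m)
E
```

```text
pics
{'clock': 0.0, 'joints': array([-1.28907003,  0.47780441,  0.02233634,  1.55644233, -0.01148208,
        1.10932505, -0.08307441]), 'qvel': array([ 3.90639272e-04,  4.09970935e-04, -6.58097107e-05,  1.62151970e-03,
        2.00583028e-05, -3.58303932e-04, -8.30102901e-04]), 'tau': array([-1.27893032e-03, -5.96455586e+01,  1.60751291e+00, -2.81197983e+01,
        1.23906977e-02,  9.46240383e-03,  1.61713587e-05]), 'tcp_pos': array([0.2563187 , 0.62382979, 0.24732661]), 'orientation': array([ 2.60861916e+00,  1.74855890e+00, -2.27280643e-03]), 'contact_force': array([-0.08589574,  0.15245053,  0.91786897]), 'moment': array([-0.01178153,  0.00224335, -0.00845167]), 'grip_width': 0.08542598011096345}
side {'camera_matrix': array([[481.61821709,   0.        , 253.37461998],
       [  0.        , 481.61821709, 187.77010707],
       [  0.        ,   0.        ,   1.        ]]), 'camera_from_world': array([[ 0.93436392, -0.35561462, -0.02241233, -0.47103254],
       [-0.23858602, -0.57767787, -0.78061834,  0.12719509],
       [ 0.26465219,  0.73472888, -0.62460603,  1.56517995],
       [ 0.        ,  0.        ,  0.        ,  1.        ]])}
top {'camera_matrix': array([[476.12109447,   0.        , 244.51938169],
       [  0.        , 476.12109447, 196.80591428],
       [  0.        ,   0.        ,   1.        ]]), 'camera_from_world': array([[ 1.29634148e-02, -9.99915971e-01,  2.13006124e-05,
        -4.21936706e-02],
       [-9.89514161e-01, -1.28316251e-02, -1.43864779e-01,
         4.82172195e-01],
       [ 1.43852963e-01,  1.84390154e-03, -9.89597355e-01,
         1.61941072e+00],
       [ 0.00000000e+00,  0.00000000e+00,  0.00000000e+00,
         1.00000000e+00]])}
```

View pics/top0.png

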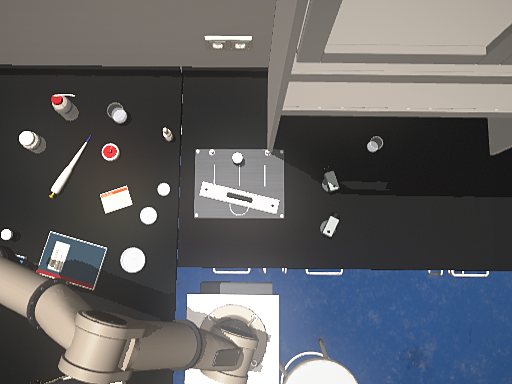

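View pics/side0.png

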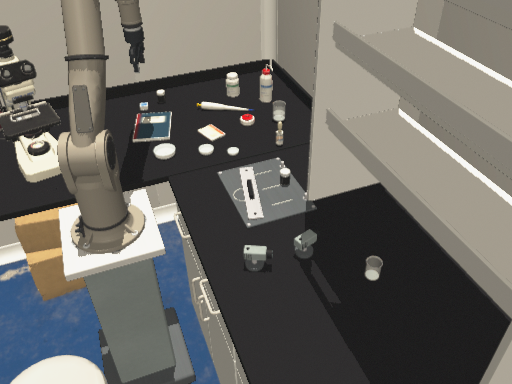

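The top view shows:
- Board around (239,183), with the straightedge at (240,197) and the can at (238,158). The pins are at about (211,153) and (268,153).
- Two lamps at (331,180) and (331,226).
- Booklet with an orange stripe at (116,199).
- Three white dishes at (163,189), (148,215) and (133,260).
- Timer at (110,151) and dropper at (167,133). Beakers are at (118,113) and (374,144).

A cabinet panel ends near (270,150) in top and (307,200) in side.

```bash
cat > h.py <<'E'
from bench import r
import cv2,numpy as np
M={n:r.camera_model(n) for n in("side","top")}
def cen(n):
    T=M[n]["camera_from_world"]; return -T[:3,:3].T@T[:3,3]
def ray(n,p):
    T=M[n]["camera_from_world"]; d=T[:3,:3].T@np.linalg.inv(M[n]["camera_matrix"])@[p[0],p[1],1.]; return cen(n),d/np.linalg.norm(d)
def plane(n,p,z):
    c,d=ray(n,p); return c+d*(z-c[2])/d[2]
def proj(n,P):
    T=M[n]["camera_from_world"]; q=M[n]["camera_matrix"]@(T[:3,:3]@np.asarray(P,float)+T[:3,3]); return q[:2]/q[2]
def tri(ps,pt):
    a,u=ray("side",ps); b,v=ray("top",pt)
    s=np.linalg.lstsq(np.c_[u,-v],b-a,rcond=None)[0]; return (a+s[0]*u+b+s[1]*v)/2, np.linalg.norm(a+s[0]*u-b-s[1]*v)
def crop(img,x0,y0,x1,y1,k,f):
    cv2.imwrite(f,cv2.resize(img[y0:y1,x0:x1],None,fx=k,fy=k,interpolation=cv2.INTER_CUBIC))
E
python3 - <<'E'
from h import *
np.set_printoptions(precision=4,suppress=True)
print(cen("side"),cen("top"))
print("panel",tri((307,200),(270,150)))
t=cv2.imread("pics/top0.png"); s=cv2.imread("pics/side0.png")
for nm,p,z in[("pa",(211,153),.028),("pb",(268,153),.028),("can",(238,158),.058),("lampA",(331,180),.05),("lampB",(331,226),.05),("pad",(116,199),.008),("d1",(163,189),.014),("d2",(148,215),.014),("d3",(133,260),.014),("beak2",(374,144),.03),("beak1",(118,113),.03),("c1",(197,151),.008),("c2",(282,151),.008),("c3",(197,215),.008),("c4",(282,215),.008)]:
    w=plane("top",p,z); print(nm,w,np.hypot(*w[:2]).round(3))
hsv=cv2.cvtColor(t,cv2.COLOR_BGR2HSV)
m=((hsv[...,1]<40)&(hsv[...,2]>150)).astype(np.uint8)
n,l,st,c=cv2.connectedComponentsWithStats(m[80:280,:290])
for i in range(1,n):
    if st[i,4]>15: print(st[i]+[0,80,0,0,0],(c[i]+[0,80]).round(1))
a=cv2.resize(t[140:240,190:350],None,fx=5,fy=5,interpolation=cv2.INTER_CUBIC); cv2.imwrite("pics/c1.png",a)
crop(t,60,130,200,280,4,"pics/c2.png")
crop(s,200,120,400,290,4,"pics/c3.png")
E
```

```text
[ 0.0562 -1.244   1.0664] [ 0.2447 -0.039   1.6719]
panel (array([ 0.6559, -0.1245,  0.002 ]), np.float64(0.005664724967885931))
pa [0.6387 0.0846 0.028 ] 0.644
pb [ 0.6413 -0.1169  0.028 ] 0.652
can [ 0.6149 -0.0116  0.058 ] 0.615
lampA [ 0.5431 -0.3344  0.05  ] 0.638
lampB [ 0.3837 -0.3323  0.05  ] 0.508
pad [0.4729 0.4175 0.008 ] 0.631
d1 [0.5098 0.252  0.014 ] 0.569
d2 [0.417 0.301 0.014] 0.514
d3 [0.2603 0.3462 0.014 ] 0.433
beak2 [ 0.6783 -0.4921  0.03  ] 0.838
beak1 [0.7804 0.4204 0.03  ] 0.886
c1 [0.6501 0.1364 0.008 ] 0.664
c2 [ 0.6541 -0.168   0.008 ] 0.675
c3 [0.4199 0.1301 0.008 ] 0.44
c4 [ 0.4237 -0.1683  0.008 ] 0.456
[282  82   8  29 125] [286.8  99.1]
[ 52  94  23  16 132] [ 61.7 101.4]
[112 107  15  16 174] [118.8 114.8]
[163 129   8   8  29] [166.6 133.4]
[ 19 131  19  18 241] [ 27.7 138.9]
[ 51 142  36  52 306] [ 65.4 173. ]
[102 143  17  18  84] [110.2 152. ]
[209 149   6   7  33] [211.5 151.9]
[265 149   6   7  25] [267.  152.3]
[232 152  11  11  93] [236.9 157.2]
[281 161   3  52  58] [282.9 187.9]
[ 194  164   90   54 2414] [230.2 198. ]
[264 165   2  22  44] [264.5 175.5]
[157 183  13  13 129] [163.2 188.8]
[100 185  33  29 487] [116.  200.4]
[140 207  17  17 230] [147.9 215.2]
[  1 229  10  11  95] [  5.6 234.1]
[ 39 231  68  49 164] [ 75.8 246. ]
[ 51 241  19  22 278] [ 60.  251.2]
[120 247  25  26 500] [132.2 259.7]
[ 47 264  15   8  42] [ 53.2 268.1]
[213 268  38   6 119] [231.7 271.6]
```

View pics/c1.png

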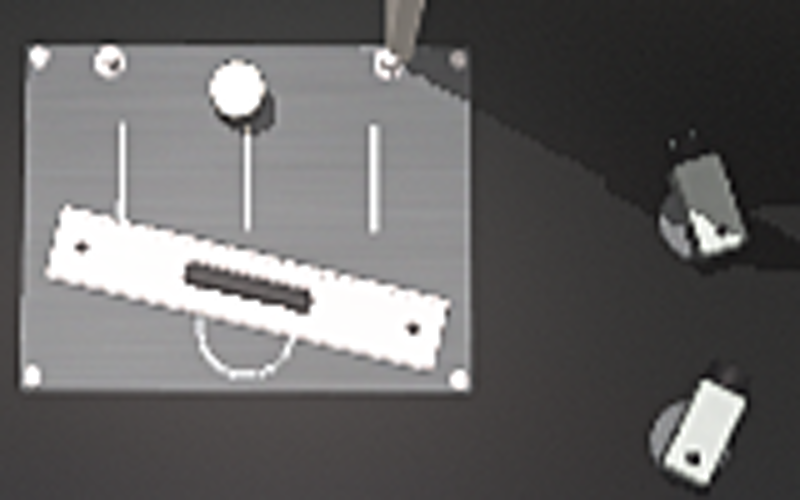

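View pics/c2.png

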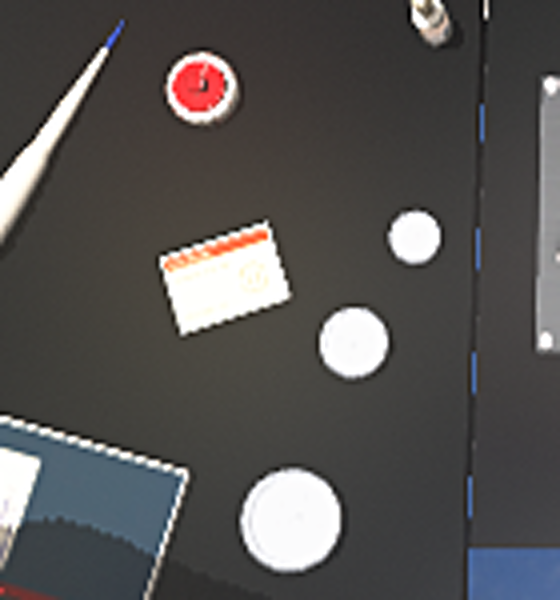

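View pics/c3.png

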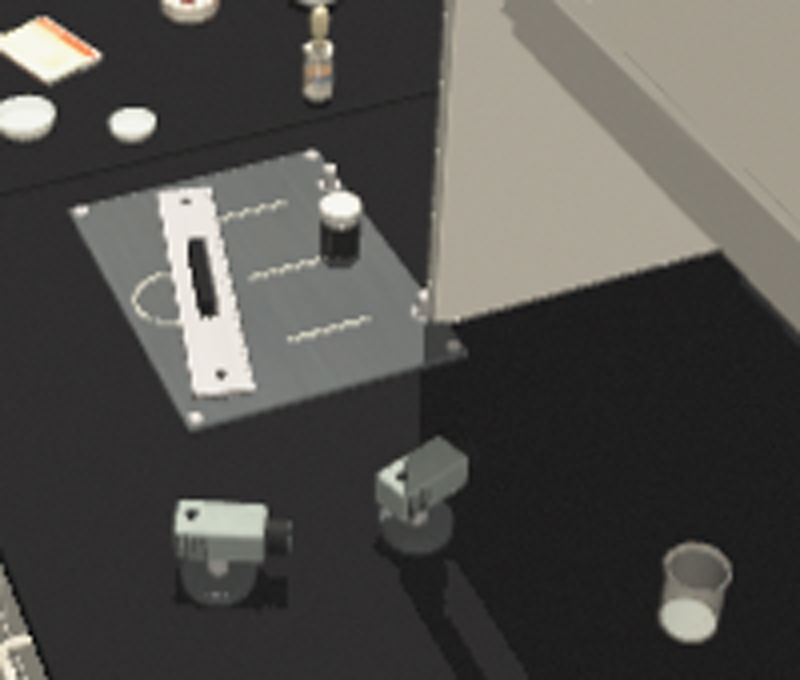

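Lookalike dishes measure 13, 17 and 25 px, which is about 45, 59 and 88 mm. The one at (148,215) fits 59 mm, and the crop confirms it. The booklet is the only 100x70 mm orange-striped item. There are two lamps, so the third is absent. Next I'll work out the board pose and the other positions.

```bash
cat >> h.py <<'E'
np.set_printoptions(precision=4,suppress=True)
def rigid(A,B):  # board xy -> world xy
    A,B=np.array(A,float),np.array(B,float); a,b=A.mean(0),B.mean(0)
    U,_,Vt=np.linalg.svd((A-a).T@(B-b)); R=Vt.T@U.T; return R,b-R@a,np.linalg.norm((A-a)@R.T+b-B,axis=1)
E
python3 - <<'E'
from h import *
c1=lambda x,y:((x+.5)/5-.5+190,(y+.5)/5-.5+140)
img=[(25,44),(470,45),(471,390),(21,390),(122,122),(248,231),(374,123),(374,233)]
A=[(.125,.16),(.125,-.16),(-.125,-.16),(-.125,.16),(.0655,.09),(-.0095,0),(.0655,-.09),(-.0095,-.09)]
B=[plane("top",c1(*p),.008)[:2] for p in img]
R,t,e=rigid(A,B); print("board",R,t,np.degrees(np.arctan2(R[1,0],R[0,0])),e)
c3=lambda x,y:((x+.5)/4-.5+200,(y+.5)/4-.5+120)
B2=[plane("side",c3(*p),.008)[:2] for p in[(312,150),(467,352),(190,430),(69,210)]]
R2,t2,e2=rigid([A[0],A[1],A[2],A[3]],B2); print("side board",t2,np.degrees(np.arctan2(R2[1,0],R2[0,0])),e2)
w=lambda *p:R@p+t
for n,p in dict(pa=(.112,.1),pb=(.112,-.1),spot=(-.08,0),l1=(.028,.09),l2=(.028,0),l3=(.028,-.09),se=(.081,0)).items(): print(n,w(*p))
print("bar corners",[plane("top",c1(*p),.016) for p in[(64,205),(448,298),(433,371),(46,278)]])
print("can",plane("top",c1(238,90),.058),"side can",plane("side",c3(341,207),.058))
print("ring near edge",plane("top",c1(245,377),.008))
# lamps: housing top z=.065 ; corners
for nm,q in dict(A=[(676,170),(716,153),(748,238),(697,256)],B=[(706,375),(748,402),(703,488),(664,462)]).items():
    Q=np.array([plane("top",c1(*p),.065)[:2] for p in q]); print(nm,Q, Q.mean(0))
for n,p in dict(A=(415,530),B=(217,572)).items(): print("foot side",n,plane("side",c3(*p),.012))
c2=lambda x,y:((x+.5)/4-.5+60,(y+.5)/4-.5+130)
Q=np.array([plane("top",c2(*p),.008)[:2] for p in[(160,257),(268,222),(290,296),(183,334)]]);print("pad",Q,Q.mean(0))
print("dish",plane("top",c2(353.5,342),.014))
print("panel ground",plane("side",c3(433,321),0),plane("side",c3(720,251),0))
print("dropper",plane("top",(166,134),.05),plane("side",(279,143),0))
E
```

```text
board [[ 1.     -0.0095]
 [ 0.0095  1.    ]] [ 0.5368 -0.0158] 0.5468295461635064 [0.0007 0.0009 0.0026 0.0019 0.002  0.0017 0.0019 0.0027]
side board [ 0.5365 -0.0197] 0.47321344959740286 [0.0034 0.0018 0.0023 0.0033]
pa [0.6479 0.0853]
pb [ 0.6498 -0.1147]
spot [ 0.4568 -0.0165]
l1 [0.564  0.0745]
l2 [ 0.5648 -0.0155]
l3 [ 0.5657 -0.1055]
se [ 0.6178 -0.015 ]
bar corners [array([0.5413, 0.1136, 0.016 ]), array([ 0.4785, -0.1578,  0.016 ]), array([ 0.4268, -0.1474,  0.016 ]), array([0.489 , 0.1249, 0.016 ])]
can [ 0.6163 -0.0088  0.058 ] side can [ 0.6178 -0.0142  0.058 ]
ring near edge [ 0.4218 -0.0159  0.008 ]
A [[ 0.5624 -0.3107]
 [ 0.5747 -0.3383]
 [ 0.5157 -0.3594]
 [ 0.5028 -0.3244]] [ 0.5389 -0.3332]
B [[ 0.4211 -0.3294]
 [ 0.4031 -0.3576]
 [ 0.3445 -0.3264]
 [ 0.3617 -0.3003]] [ 0.3826 -0.3285]
foot side A [ 0.5317 -0.3492  0.012 ]
foot side B [ 0.3793 -0.333   0.012 ]
pad [[0.4904 0.4764]
 [0.523  0.3825]
 [0.4572 0.3599]
 [0.4223 0.4523]] [0.4732 0.4177]
dish [0.4166 0.301  0.014 ]
panel ground [ 0.657  -0.1229  0.    ] [ 0.9348 -0.1326  0.    ]
dropper [0.6996 0.2425 0.05  ] [0.7049 0.2392 0.    ]
```

Call:
arm_command(increments=[[[0.04,-0.05,0],[0,0,-0.1],100],[[0.08,-0.1,0],[0,0,-0.2],100],[[0.12,-0.15,0],[0,0,-0.3],100],[[0.16,-0.2,0],[0,0,-0.4],100],[[0.2,-0.25,0],[0,0,-0.5],100],[[0.24,-0.3,0],[0,0,-0.6],100],[[0.26,-0.35,0],[0,0,-0.7],100],[[0.28,-0.4,0],[0,0,-0.8],100],[[0.3,-0.45,0],[0,0,-0.9],100],[[0.3,-0.45,0],[0,0,-1.0],100]])

```text
clock: 1.1
tcp_pos: [0.538, 0.2116, 0.2481]
orientation: [3.129, 0.278, -0.001]
contact_force: [0.9, 0.0, 0.9]
grip_width: 0.0855
```

Call:
arm_command(increments=[[[0.016,-0.04,0],[0,0,-0.03],100],[[0.032,-0.08,0],[0,0,-0.06],100],[[0.048,-0.12,-0.01],[0,0,-0.1],100],[[0.064,-0.16,-0.03],[0,0,-0.14],100],[[0.075,-0.2,-0.05],[0,0,-0.18],100],[[0.079,-0.223,-0.08],[0,0,-0.18],100],[[0.079,-0.223,-0.1],[0,0,-0.18],100],[[0.079,-0.223,-0.1],[0,0,-0.18],100]])

```text
clock: 1.9
tcp_pos: [0.6142, -0.0103, 0.1451]
orientation: [3.141, -0.001, -0.01]
contact_force: [0.3, 0.4, -0.5]
grip_width: 0.0856
```

Call:
arm_command(increments=[[[0,0,-0.04],[0,0,0],100],[[0,0,-0.08],[0,0,0],100],[[0,0,-0.106],[0,0,0],100],[[0,0,-0.106],[0,0,0],100],[[0,0,-0.106],[0,0,0],20],[[0,0,-0.106],[0,0,0],20],[[0,0,-0.106],[0,0,0],20],[[0,0,-0.106],[0,0,0],20],[[0,0,-0.106],[0,0,0],20],[[0,0,-0.106],[0,0,0],20]], newtons=40)

```text
clock: 2.9
tcp_pos: [0.6178, -0.0092, 0.0442]
orientation: [-3.141, -0.001, -0.004]
contact_force: [-1.3, -0.2, 7.2]
grip_width: 0.0359
```

Call:
arm_command(increments=[[[0,0,0.03],[0,0,0],20],[[0,0,0.06],[0,0,0],20],[[-0.01,0.03,0.09],[0,0,0],20],[[-0.025,0.07,0.09],[0,0,0],20],[[-0.04,0.11,0.09],[0,0,0],20],[[-0.055,0.15,0.09],[0,0,0],20],[[-0.07,0.19,0.09],[0,0,0],20],[[-0.085,0.23,0.09],[0,0,0],20],[[-0.1,0.27,0.09],[0,0,0],20],[[-0.115,0.31,0.09],[0,0,0],20]])

```text
clock: 3.9
tcp_pos: [0.5009, 0.3023, 0.1332]
orientation: [-3.141, -0.001, -0.001]
contact_force: [-0.2, -0.6, 0.7]
grip_width: 0.0359
```

Call:
arm_command(increments=[[[-0.01,0.04,0],[0,0,0],20],[[-0.02,0.08,0],[0,0,0],20],[[-0.03,0.117,0],[0,0,0],20],[[-0.03,0.117,-0.03],[0,0,0],20],[[-0.03,0.117,-0.06],[0,0,0],20],[[-0.03,0.117,-0.08],[0,0,0],20],[[-0.03,0.117,-0.085],[0,0,0],20],[[-0.03,0.117,-0.087],[0,0,0],20],[[-0.03,0.117,-0.088],[0,0,0],20],[[-0.03,0.117,-0.088],[0,0,0],20]])

```text
clock: 4.9
tcp_pos: [0.4723, 0.4181, 0.0456]
orientation: [-3.14, -0.001, -0.002]
contact_force: [-0.0, -0.0, -0.2]
grip_width: 0.0361
```

Call:
arm_command(increments=[[[0,0,-0.002],[0,0,0],20],[[0,0,-0.002],[0,0,0],20],[[0,0,-0.002],[0,0,0],100],[[0,0,-0.002],[0,0,0],100],[[0,0,-0.002],[0,0,0],100],[[0,0,0.03],[0,0,0],100],[[0,0,0.07],[0,0,0],100],[[0,0,0.11],[0,0,0],100],[[0,0,0.14],[0,0,0],100],[[0,0,0.14],[0,0,0],100]])

```text
clock: 5.9
tcp_pos: [0.4739, 0.4192, 0.1892]
orientation: [-3.135, -0.001, -0.009]
contact_force: [0.1, -0.1, 0.0]
grip_width: 0.0851
```

Call:
arm_command(increments=[[[0,-0.043,0],[0,0,0.134],100],[[0,-0.086,0],[0,0,0.268],100],[[0,-0.129,0],[0,0,0.402],100],[[0,-0.172,0],[0,0,0.536],100],[[0,-0.215,0],[0,0,0.67],100],[[0,-0.258,0],[0,0,0.804],100],[[-0.01,-0.3,0],[0,0,0.938],100],[[-0.02,-0.342,0],[0,0,1.072],100],[[-0.03,-0.385,-0.01],[0,0,1.206],100],[[-0.034,-0.425,-0.02],[0,0,1.34],100]])

```text
clock: 6.9
tcp_pos: [0.4363, -0.0072, 0.1643]
orientation: [-2.463, -1.949, 0.001]
contact_force: [0.3, -0.4, 0.4]
grip_width: 0.0855
```

Call:
arm_command(increments=[[[0,-0.004,-0.04],[0,0,0],100],[[0,-0.004,-0.08],[0,0,0],100],[[0,-0.004,-0.115],[0,0,0],100],[[0,-0.004,-0.13],[0,0,0],100],[[0,-0.004,-0.135],[0,0,0],100],[[0,-0.004,-0.137],[0,0,0],100],[[0,-0.004,-0.139],[0,0,0],100],[[0,-0.004,-0.139],[0,0,0],100]])

```text
clock: 7.7
tcp_pos: [0.4384, -0.0091, 0.0265]
orientation: [2.468, 1.943, 0.002]
contact_force: [-1.0, 0.2, 0.3]
grip_width: 0.0851
```

```bash
python3 - <<'E'
from h import *
o=r.get_obs(); print(o["tcp_pos"],o["joints"],o["contact_force"])
s=r.grab_frame("side"); t=r.grab_frame("top")
crop(s,200,120,330,240,6,"pics/s1.png"); cv2.imwrite("pics/t1.png",t)
E
```

```text
[ 0.4384 -0.0091  0.0265] [-0.2992  0.4816  0.2135  2.2734 -0.2514  0.406   1.456 ] [-1.002   0.1717  0.3077]
```

View pics/s1.png

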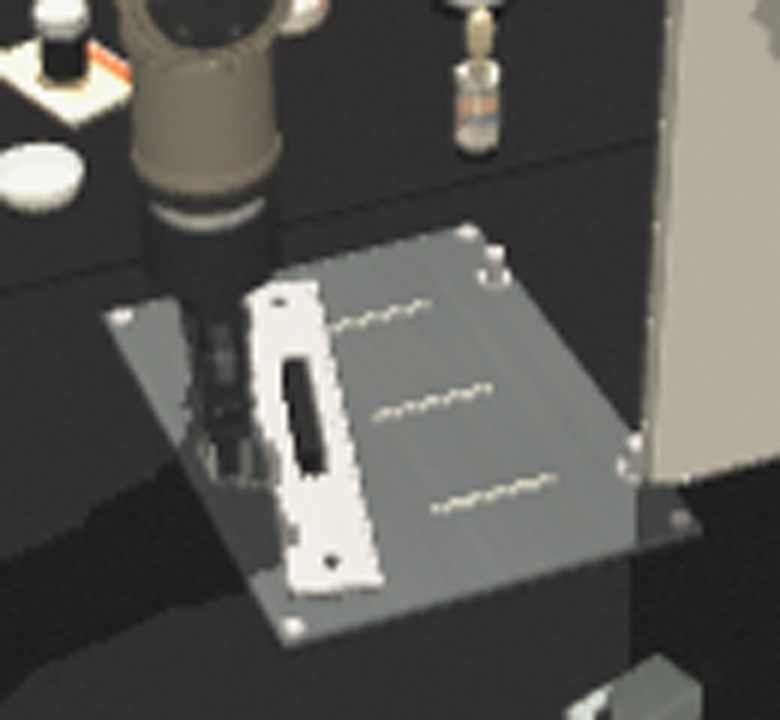

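The crop shows the can standing on the booklet, and the finger behind the bar at (225,470). I'll probe down gently for the board.

Call:
arm_command(increments=[[[0,0,-0.002],[0,0,0],100],[[0,0,-0.004],[0,0,0],100],[[0,0,-0.004],[0,0,0],100]])

```text
clock: 8.1
tcp_pos: [0.4378, -0.0092, 0.0217]
orientation: [-2.468, -1.943, 0.0]
contact_force: [0.4, -0.1, 0.3]
grip_width: 0.0854
```

Call:
arm_command(increments=[[[0,0,-0.002],[0,0,0],100],[[0,0,-0.004],[0,0,0],100],[[0,0,-0.004],[0,0,0],100]])

```text
clock: 8.4
tcp_pos: [0.4377, -0.0092, 0.0175]
orientation: [-2.468, -1.943, 0.001]
contact_force: [-0.6, 0.2, -0.4]
grip_width: 0.0856
```

Call:
arm_command(increments=[[[0,0,-0.002],[0,0,0],100],[[0.008,0,-0.002],[0,0,0],100],[[0.016,0,-0.002],[0,0,0.02],100],[[0.024,0,-0.002],[0,0,0.06],100],[[0.032,0,-0.002],[0,0,0.1],100],[[0.04,0,-0.002],[0,0,0.14],100],[[0.048,0,-0.002],[0,0,0.18],100],[[0.056,0,-0.002],[0,0,0.22],100],[[0.064,0,-0.002],[0,0,0.246],100],[[0.072,0,-0.002],[0,0,0.246],100]])

```text
clock: 9.4
tcp_pos: [0.5104, -0.0091, 0.0158]
orientation: [-2.21, -2.233, -0.0]
contact_force: [-2.7, -0.3, -0.7]
grip_width: 0.0855
```

Call:
arm_command(increments=[[[0.01,0,0],[0,0,0],100],[[0.02,0,0],[0,0,0],100],[[0.03,0,0],[0,0,0],100],[[0.04,0,0],[0,0,0],100],[[0.048,0,0],[0,0,0],100],[[0.054,0,0],[0,0,0],100],[[0.054,0,0],[0,0,0],100]])

```text
clock: 10.1
tcp_pos: [0.5654, -0.0091, 0.0161]
orientation: [2.21, 2.23, 0.002]
contact_force: [-0.3, 0.3, -0.1]
grip_width: 0.0854
```

Call:
arm_command(increments=[[[0.003,0,0],[0,0,0],100],[[0.006,0,0],[0,0,0],100],[[0.008,0,0],[0,0,0],100],[[0.01,0,0],[0,0,0],100],[[0.012,0,0],[0,0,0],100],[[0.012,0,0],[0,0,0],100]])

```text
clock: 10.7
tcp_pos: [0.5763, -0.0092, 0.0159]
orientation: [2.211, 2.231, 0.001]
contact_force: [-2.3, 0.2, 0.9]
grip_width: 0.0855
```

```bash
python3 - <<'E'
from h import *
o=r.get_obs(); print(o["tcp_pos"],o["contact_force"])
s=r.grab_frame("side")
crop(s,210,120,340,240,6,"pics/s2.png")
E
```

```text
[ 0.5763 -0.0092  0.0159] [-2.3421  0.2135  0.8588]
```

View pics/s2.png

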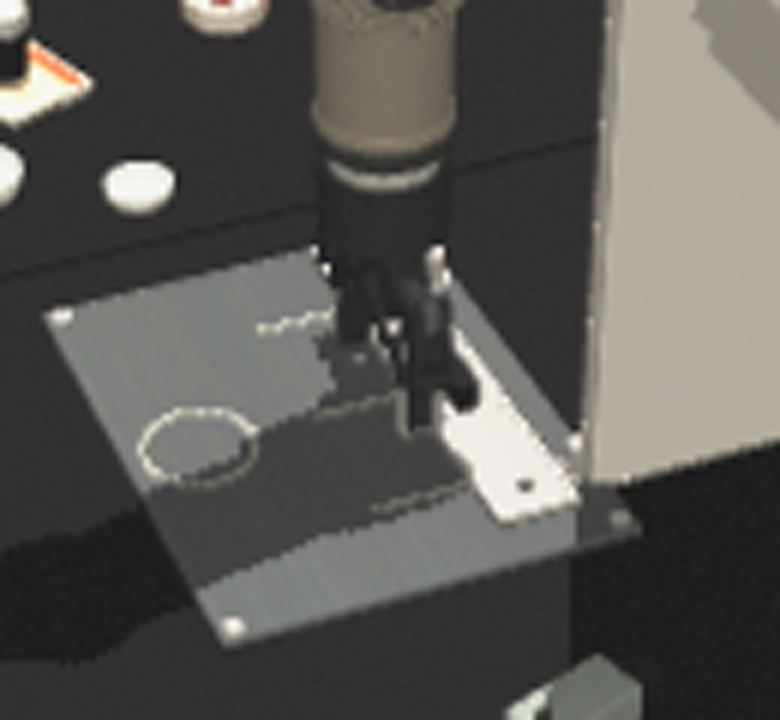

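Bar is nearly at the pins, with pin_b at about (575,440) and the bar's far edge close to it. I'll push on until the force rises.

Call:
arm_command(increments=[[[0.002,0,0],[0,0,0],100],[[0.004,0,0],[0,0,0],100],[[0.005,0,0],[0,0,0],100],[[0.006,0,0],[0,0,0],100],[[0.006,0,0],[0,0,0],100]])

```text
clock: 11.25
tcp_pos: [0.5821, -0.0092, 0.0159]
orientation: [2.211, 2.231, 0.0]
contact_force: [-2.9, 1.3, 2.5]
grip_width: 0.0854
```

Call:
arm_command(increments=[[[0.002,0,0],[0,0,0],100],[[0.003,0,0],[0,0,0],100],[[0.003,0,0],[0,0,0],100]])

```text
clock: 11.55
tcp_pos: [0.5834, -0.0092, 0.0155]
orientation: [-2.21, -2.229, 0.003]
contact_force: [-7.5, 1.1, 5.1]
grip_width: 0.0852
```

Call:
arm_command(increments=[[[0.002,0,0],[0,0,0],100],[[0.003,0,0],[0,0,0],100],[[0.003,0,0],[0,0,0],100]])

```text
clock: 11.85
tcp_pos: [0.5836, -0.0094, 0.015]
orientation: [-2.208, -2.226, 0.01]
contact_force: [-12.9, 1.2, 8.8]
grip_width: 0.0855
```

```bash
python3 - <<'E'
from h import *
o=r.get_obs(); print(o["tcp_pos"],o["contact_force"],o["moment"])
E
```

```text
[ 0.5836 -0.0094  0.015 ] [-12.8808   1.1694   8.8069] [-0.0627  2.7063 -0.2433]
```

Call:
arm_command(increments=[[[-0.01,0,0],[0,0,0],100],[[-0.03,0,0],[0,0,0],100],[[-0.05,0,0.03],[0,0,0],100],[[-0.06,0.02,0.07],[0,0,0],100],[[-0.07,0.06,0.11],[0,0,0],100],[[-0.08,0.1,0.13],[0,0,0],100],[[-0.1,0.14,0.14],[0,0,0],100],[[-0.1,0.18,0.14],[0,0,0],100],[[-0.1,0.22,0.14],[0,0,0],100],[[-0.1,0.22,0.14],[0,0,0],100]])

```text
clock: 12.85
tcp_pos: [0.4883, 0.2185, 0.1568]
orientation: [-2.201, -2.241, -0.011]
contact_force: [0.1, -0.3, 0.2]
grip_width: 0.0857
```

```bash
python3 - <<'E'
from h import *
t=r.grab_frame("top"); s=r.grab_frame("side"); cv2.imwrite("pics/t3.png",t); cv2.imwrite("pics/s3.png",s)
print(r.get_obs()["tcp_pos"])
a=cv2.resize(t[140:240,190:350],None,fx=5,fy=5,interpolation=cv2.INTER_CUBIC)
b=cv2.resize(s[225:285,230:330],None,fx=5,fy=5,interpolation=cv2.INTER_CUBIC)
b=np.hstack([b,np.zeros((300,300,3),np.uint8)])[:100*3]
cv2.imwrite("pics/v3.png",np.vstack([a[:300],b]))
g=cv2.cvtColor(t,cv2.COLOR_BGR2GRAY)
# bar
n,l,st,c=cv2.connectedComponentsWithStats((g>185).astype(np.uint8)[140:230,190:350])
for i in range(1,n):
    if st[i,4]>30: print(st[i]+[190,140,0,0,0],c[i]+[190,140])
E
```

```text
[0.4885 0.2121 0.1561]
[ 196  149   81   38 1126] [236.3179 160.9947]
[328 182  10   8  34] [331.6765 186.3529]
[229 195  20  21  92] [238.1522 205.0652]
[324 216  15  14 124] [331.3387 223.4355]
```

View pics/v3.png

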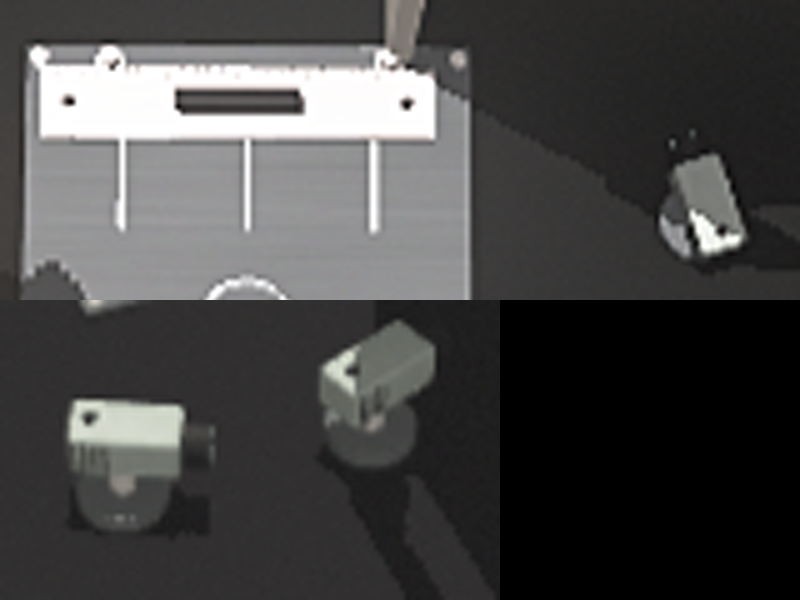

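The bar lies against both pins, parallel to the board's far edge. Lamp A's hood points away from the robot and slightly left, and lamp B's points away and to the right. I'll cross-check their positions.

```bash
python3 - <<'E'
from h import *
c1=lambda x,y:((x+.5)/5-.5+190,(y+.5)/5-.5+140)
v=lambda x,y:((x+.5)/5-.5+230,(y-300+.5)/5-.5+225)
print("ring",plane("top",(239,205.5),.008))
print("A foot top",plane("top",c1(698,222),.012),"side",plane("side",v(371,428),.012))
print("B foot top",plane("top",c1(690,441),.012),"side",plane("side",v(123,490),.012))
# housing top face corners in side
A=np.array([plane("side",v(*p),.065)[:2] for p in[(400,320),(436,347),(358,392),(320,377)]]);print("A",A,A.mean(0))
B=np.array([plane("side",v(*p),.065)[:2] for p in[(73,399),(183,404),(184,437),(70,435)]]);print("B",B,B.mean(0))
E
```

```text
ring [ 0.4554 -0.0169  0.008 ]
A foot top [ 0.5357 -0.3348  0.012 ] side [ 0.5363 -0.3425  0.012 ]
B foot top [ 0.3805 -0.3272  0.012 ] side [ 0.3802 -0.3332  0.012 ]
A [[ 0.5667 -0.3137]
 [ 0.5762 -0.3425]
 [ 0.5176 -0.3589]
 [ 0.5023 -0.3395]] [ 0.5407 -0.3386]
B [[ 0.3622 -0.3019]
 [ 0.4199 -0.3297]
 [ 0.4106 -0.3542]
 [ 0.3508 -0.3283]] [ 0.3859 -0.3285]
```

Call:
arm_command(increments=[[[0.002,-0.027,0],[0,0,-0.144],100],[[0.005,-0.054,0],[0,0,-0.288],100],[[0.007,-0.081,0],[0,0,-0.432],100],[[0.01,-0.108,0],[0,0,-0.576],100],[[0.012,-0.135,0],[0,0,-0.72],100],[[0.014,-0.162,0],[0,0,-0.864],100],[[0.017,-0.189,0],[0,0,-1.008],100],[[0.019,-0.216,0],[0,0,-1.152],100],[[0.022,-0.243,0],[0,0,-1.296],100],[[0.024,-0.27,0],[0,0,-1.44],100]])

```text
clock: 13.95
tcp_pos: [0.5118, -0.0623, 0.1562]
orientation: [3.134, 0.205, 0.003]
contact_force: [-0.1, 0.6, 0.5]
grip_width: 0.0848
```

Call:
arm_command(increments=[[[0.002,-0.028,0],[0,0,-0.144],100],[[0.005,-0.056,0],[0,0,-0.288],100],[[0.007,-0.084,0],[0,0,-0.432],100],[[0.01,-0.112,0],[0,0,-0.576],100],[[0.012,-0.14,0],[0,0,-0.72],100],[[0.014,-0.168,0],[0,0,-0.864],100],[[0.017,-0.196,0],[0,0,-1.008],100],[[0.019,-0.224,0],[0,0,-1.152],100],[[0.022,-0.252,0],[0,0,-1.296],100],[[0.024,-0.277,0],[0,0,-1.43],100]])

```text
clock: 14.95
tcp_pos: [0.5347, -0.3396, 0.1563]
orientation: [2.501, -1.899, 0.003]
contact_force: [0.6, -1.0, 0.1]
grip_width: 0.0855
```

```bash
python3 - <<'E'
from h import *
r.grab_frame("top");r.grab_frame("top");s=r.grab_frame("side"); o=r.get_obs(); print(o["tcp_pos"],o["orientation"],o["joints"],np.degrees(2*np.arctan2(o["orientation"][1],o["orientation"][0])))
c0=cv2.imread("pics/s3.png")
print(np.abs(s.astype(int)-c0)[225:290,235:285].mean())
E
```

```text
[ 0.5341 -0.3398  0.1561] [ 2.5041 -1.8932  0.0023] [-0.1423  0.6765  0.8982  1.7863 -0.6232  0.9889 -0.2868] -74.18228275507593
8.231076923076923
```

Call:
arm_command(increments=[[[0.003,0.004,-0.02],[0,0,0],100],[[0.003,0.004,-0.05],[0,0,0],100],[[0.003,0.004,-0.08],[0,0,0],100],[[0.003,0.004,-0.104],[0,0,0],100],[[0.003,0.004,-0.104],[0,0,0],100],[[0.003,0.004,-0.104],[0,0,0],20],[[0.003,0.004,-0.104],[0,0,0],20],[[0.003,0.004,-0.104],[0,0,0],20],[[0.003,0.004,-0.104],[0,0,0],20],[[0.003,0.004,-0.104],[0,0,0],20]], newtons=60)

```text
clock: 16.1
tcp_pos: [0.5397, -0.3331, 0.0534]
orientation: [-2.51, 1.889, -0.004]
contact_force: [-0.4, -0.9, 6.6]
grip_width: 0.0332
```

Call:
arm_command(increments=[[[0,0,0],[0,0,0],20],[[0,0,0.02],[0,0,0],20],[[0,0,0.045],[0,0,0],20],[[0,0,0.045],[0,0,0],20]])

```text
clock: 16.5
tcp_pos: [0.5401, -0.3334, 0.0996]
orientation: [-2.51, 1.889, -0.007]
contact_force: [0.1, 0.3, -1.9]
grip_width: 0.033
```

```bash
python3 - <<'E'
from h import *
s=r.grab_frame("side");t=r.grab_frame("top");o=r.get_obs(); print(o["tcp_pos"],o["orientation"],np.degrees(2*np.arctan2(o["orientation"][1],o["orientation"][0])),o["contact_force"],o["moment"],o["grip_width"])
a=cv2.resize(s[200:290,230:350],None,fx=5,fy=5,interpolation=cv2.INTER_CUBIC)
cv2.imwrite("pics/v4.png",a)
E
```

```text
[ 0.539  -0.3318  0.0966] [-2.5102  1.8881 -0.0001] 286.1010308724059 [ 0.2202  0.6953 -4.0943] [0.0664 0.0241 0.0037] 0.032864924076773036
```

View pics/v4.png

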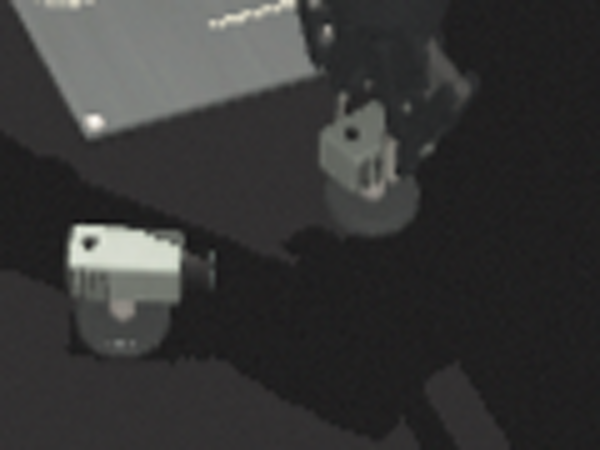

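Call:
arm_command(increments=[[[0,0.01,0.02],[0,0,0.145],20],[[0,0.02,0.02],[0,0,0.29],20],[[0,0.03,0.02],[0,0,0.435],20],[[0,0.045,0.02],[0,0,0.58],20],[[0,0.06,0.02],[0,0,0.725],20],[[0,0.08,0.02],[0,0,0.87],20],[[0,0.1,0.02],[0,0,1.015],20],[[0,0.12,0.02],[0,0,1.16],20],[[0.005,0.14,0.02],[0,0,1.305],20],[[0.01,0.16,0.02],[0,0,1.45],20]])

```text
clock: 17.6
tcp_pos: [0.5479, -0.1708, 0.1154]
orientation: [-3.13, -0.26, 0.004]
contact_force: [0.3, 1.1, -3.9]
grip_width: 0.0331
```

Call:
arm_command(increments=[[[0.001,0.015,0],[0,0,0.145],20],[[0.002,0.03,0],[0,0,0.29],20],[[0.003,0.045,0],[0,0,0.435],20],[[0.004,0.06,0],[0,0,0.58],20],[[0.005,0.068,0],[0,0,0.725],20],[[0.005,0.068,-0.02],[0,0,0.725],20],[[0.005,0.068,-0.03],[0,0,0.725],20],[[0.005,0.068,-0.03],[0,0,0.725],20]])

```text
clock: 18.4
tcp_pos: [0.5517, -0.1041, 0.0845]
orientation: [-2.837, -1.343, 0.007]
contact_force: [-0.4, 0.2, -2.1]
grip_width: 0.0331
```

```bash
python3 - <<'E'
from h import *
s=r.grab_frame("side");o=r.get_obs(); print(o["tcp_pos"],o["orientation"],np.degrees(2*np.arctan2(o["orientation"][1],o["orientation"][0])),o["contact_force"],o["grip_width"],o["joints"])
cv2.imwrite("pics/s5.png",s)
E
```

```text
[ 0.5526 -0.1044  0.0855] [-2.8384 -1.343   0.0047] -309.35885761491744 [-0.0677 -0.7361 -3.2254] 0.033047488930696006 [-0.1504  0.5193  0.2919  1.9701 -0.2268  0.6867  1.1658]
```

Call:
arm_command(increments=[[[0,0.001,-0.012],[0,0,0],20],[[0,0.001,-0.02],[0,0,0],20],[[0,0.001,-0.023],[0,0,0],20],[[0,0.001,-0.023],[0,0,0],20],[[0.002,0.001,-0.023],[0,0,0],20],[[0.004,0.001,-0.023],[0,0,0],20],[[0.004,0.001,-0.023],[0,0,0],20]])

```text
clock: 19.15
tcp_pos: [0.5586, -0.1032, 0.0642]
orientation: [2.839, 1.345, 0.002]
contact_force: [-0.1, 0.4, -2.9]
grip_width: 0.033
```

Call:
arm_command(increments=[[[0.002,0,0],[0,0,0],20],[[0.003,0,0],[0,0,0],20],[[0.003,0,0],[0,0,0],20]])

```text
clock: 19.45
tcp_pos: [0.5611, -0.1032, 0.0639]
orientation: [2.839, 1.345, 0.0]
contact_force: [-0.6, -0.0, -2.8]
grip_width: 0.033
```

Call:
arm_command(increments=[[[0.001,0,-0.0015],[0,0,0],20],[[0.002,0,-0.0015],[0,0,0],20],[[0.003,0,-0.0015],[0,0,0],20],[[0.003,0,-0.0015],[0,0,0],20]])

```text
clock: 19.85
tcp_pos: [0.5641, -0.1032, 0.0624]
orientation: [2.839, 1.345, 0.0]
contact_force: [0.1, 0.9, -2.8]
grip_width: 0.0332
```

Call:
arm_command(increments=[[[0.001,0,0],[0,0,0],20],[[0.002,0,0],[0,0,0],20],[[0.002,0,0],[0,0,0],20]])

```text
clock: 20.15
tcp_pos: [0.5652, -0.1033, 0.0622]
orientation: [-2.839, -1.344, 0.002]
contact_force: [-3.2, -0.5, -1.7]
grip_width: 0.033
```

Call:
arm_command(increments=[[[0.001,0,0],[0,0,0],20],[[0.001,0,-0.001],[0,0,0],20],[[0.0,0,-0.001],[0,0,0],20],[[0.0,0,-0.001],[0,0,0],60],[[0.0,0,-0.001],[0,0,0],100],[[0.0,0,-0.001],[0,0,0],100],[[0,0,0.03],[0,0,0],100],[[0,0,0.07],[0,0,0],100],[[0,0,0.11],[0,0,0],100],[[0,0,0.11],[0,0,0],100]])

```text
clock: 21.15
tcp_pos: [0.5698, -0.1041, 0.1781]
orientation: [2.835, 1.342, 0.015]
contact_force: [0.5, -0.8, 0.3]
grip_width: 0.0854
```

```bash
python3 - <<'E'
from h import *
s=r.grab_frame("side");o=r.get_obs(); print(o["tcp_pos"],np.degrees(2*np.arctan2(o["orientation"][1],o["orientation"][0])),o["contact_force"],o["grip_width"])
cv2.imwrite("pics/s6.png",s)
cv2.imwrite("pics/v6.png",cv2.resize(s[140:280,210:340],None,fx=4,fy=4,interpolation=cv2.INTER_CUBIC))
E
```

```text
[ 0.5683 -0.1035  0.1755] 50.69169651765751 [ 0.0111 -0.4085  0.1288] 0.08524515465247653
```

View pics/v6.png

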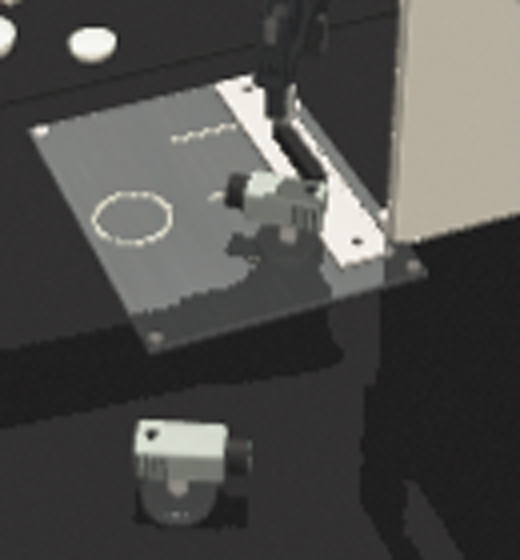

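Lamp A stands against the bar on line 3, facing the ring. Lamp B hasn't moved, so I'm going for it.

Call:
arm_command(increments=[[[-0.01,-0.015,0],[0,0,0],100],[[-0.035,-0.04,0],[0,0,0.04],100],[[-0.06,-0.07,0],[0,0,0.08],100],[[-0.085,-0.1,0],[0,0,0.12],100],[[-0.11,-0.13,0],[0,0,0.16],100],[[-0.135,-0.16,0],[0,0,0.2],100],[[-0.16,-0.19,0],[0,0,0.232],100],[[-0.185,-0.225,-0.02],[0,0,0.232],100],[[-0.185,-0.225,-0.03],[0,0,0.232],100],[[-0.185,-0.225,-0.03],[0,0,0.232],100]])

```text
clock: 22.2
tcp_pos: [0.3777, -0.3284, 0.14]
orientation: [-2.664, -1.657, 0.004]
contact_force: [0.1, 1.4, 0.5]
grip_width: 0.0853
```

```bash
python3 - <<'E'
from h import *
r.grab_frame("side");o=r.get_obs(); print(o["tcp_pos"],np.degrees(2*np.arctan2(o["orientation"][1],o["orientation"][0])),o["joints"])
E
```

```text
[ 0.3794 -0.3277  0.1409] -296.08496981778677 [ 0.2844  0.3503  0.3679  2.0815 -0.1828  0.7436  1.883 ]
```

Call:
arm_command(increments=[[[0.003,0,-0.03],[0,0,0],100],[[0.003,0,-0.06],[0,0,0],100],[[0.003,0,-0.088],[0,0,0],100],[[0.003,0,-0.088],[0,0,0],100],[[0.003,0,-0.088],[0,0,0],20],[[0.003,0,-0.088],[0,0,0],20],[[0.003,0,-0.088],[0,0,0],20],[[0.003,0,-0.088],[0,0,0],20],[[0.003,0,-0.088],[0,0,0],20],[[0.003,0,-0.088],[0,0,0],20]])

```text
clock: 23.25
tcp_pos: [0.3848, -0.3288, 0.0557]
orientation: [2.663, 1.663, 0.002]
contact_force: [-0.3, 0.1, 6.8]
grip_width: 0.033
```

Call:
arm_command(increments=[[[0,0,0.025],[0,0,0],20],[[0,0,0.05],[0,0,0],20],[[0,0,0.07],[0,0,0],20],[[0,0,0.07],[0,0,0],20],[[0,0,0.07],[0,0,0],20]])

```text
clock: 23.75
tcp_pos: [0.3838, -0.3279, 0.1242]
orientation: [2.664, 1.665, 0.001]
contact_force: [-0.2, 0.4, -4.3]
grip_width: 0.0328
```

```bash
python3 - <<'E'
from h import *
s=r.grab_frame("side");o=r.get_obs(); print(o["tcp_pos"],np.degrees(2*np.arctan2(o["orientation"][1],o["orientation"][0])),o["contact_force"],o["grip_width"])
E
```

```text
[ 0.3834 -0.3276  0.1236] -296.0016504532367 [-0.5969  0.7636 -3.8582] 0.03289086196313303
```

Call:
arm_command(increments=[[[0.01,0.02,0.02],[0,0,-0.142],20],[[0.02,0.045,0.04],[0,0,-0.284],20],[[0.03,0.075,0.04],[0,0,-0.426],20],[[0.04,0.105,0.04],[0,0,-0.568],20],[[0.05,0.135,0.04],[0,0,-0.71],20],[[0.055,0.165,0.04],[0,0,-0.852],20],[[0.06,0.195,0.04],[0,0,-0.994],20],[[0.065,0.225,0.04],[0,0,-1.136],20],[[0.07,0.255,0.04],[0,0,-1.278],20],[[0.075,0.285,0.04],[0,0,-1.42],20]])

```text
clock: 24.8
tcp_pos: [0.458, -0.042, 0.1631]
orientation: [3.103, -0.483, -0.003]
contact_force: [0.4, -0.5, -3.3]
grip_width: 0.0329
```

Call:
arm_command(increments=[[[0.01,0.03,0],[0,0,-0.142],20],[[0.03,0.06,0],[0,0,-0.284],20],[[0.05,0.09,0],[0,0,-0.426],20],[[0.07,0.115,0],[0,0,-0.564],20],[[0.085,0.115,-0.02],[0,0,-0.564],20],[[0.095,0.115,-0.05],[0,0,-0.564],20],[[0.095,0.115,-0.075],[0,0,-0.564],20],[[0.095,0.115,-0.075],[0,0,-0.564],20]])

```text
clock: 25.6
tcp_pos: [0.5505, 0.0713, 0.0849]
orientation: [2.845, -1.317, -0.01]
contact_force: [-0.6, -0.4, -3.2]
grip_width: 0.0331
```

```bash
python3 - <<'E'
from h import *
s=r.grab_frame("side");o=r.get_obs(); print(o["tcp_pos"],np.degrees(2*np.arctan2(o["orientation"][1],o["orientation"][0])),o["contact_force"],o["grip_width"])
E
```

```text
[0.5517 0.0712 0.0869] -49.71052750848534 [-0.5626 -0.9382 -2.3995] 0.03304272330877992
```

Call:
arm_command(increments=[[[0,0,-0.01],[0,0,0],20],[[0,0,-0.018],[0,0,0],20],[[0,0,-0.022],[0,0,0],20],[[0.002,0,-0.022],[0,0,0],20],[[0.004,0,-0.022],[0,0,0],20],[[0.006,0,-0.022],[0,0,0],20],[[0.007,0,-0.022],[0,0,0],20],[[0.007,0,-0.022],[0,0,0],20]])

```text
clock: 26.45
tcp_pos: [0.5612, 0.0718, 0.0676]
orientation: [-2.851, 1.32, -0.001]
contact_force: [0.8, 0.5, -2.7]
grip_width: 0.0333
```

Call:
arm_command(increments=[[[0.001,0,0],[0,0,0],20],[[0.002,0,0],[0,0,0],20],[[0.003,0,0],[0,0,0],20],[[0.003,0,0],[0,0,0],20]])

```text
clock: 26.85
tcp_pos: [0.5638, 0.0718, 0.0673]
orientation: [2.851, -1.32, -0.0]
contact_force: [0.2, 0.2, -2.3]
grip_width: 0.033
```

Call:
arm_command(increments=[[[0.001,0,-0.001],[0,0,0],20],[[0.002,0,-0.002],[0,0,0],20],[[0.003,0,-0.0025],[0,0,0],20],[[0.003,0,-0.0025],[0,0,0],20]])

```text
clock: 27.25
tcp_pos: [0.5644, 0.0718, 0.064]
orientation: [2.849, -1.319, -0.008]
contact_force: [-6.5, 0.5, -0.4]
grip_width: 0.033
```

Call:
arm_command(increments=[[[0.001,0,0],[0,0,0],20],[[0.002,0,0],[0,0,0],20],[[0.002,0,0],[0,0,0],20]])

```text
clock: 27.55
tcp_pos: [0.5648, 0.0718, 0.0641]
orientation: [2.848, -1.319, -0.013]
contact_force: [-11.8, -0.0, 6.0]
grip_width: 0.0333
```

Call:
arm_command(increments=[[[-0.003,0,0],[0,0,0],20],[[-0.003,0,-0.0005],[0,0,0],20],[[-0.003,0,-0.0005],[0,0,0],60],[[-0.003,0,-0.0005],[0,0,0],100],[[-0.003,0,-0.0005],[0,0,0],100],[[-0.003,0,0.03],[0,0,0],100],[[-0.003,0,0.07],[0,0,0],100],[[-0.003,0.0,0.11],[0,0,0],100],[[-0.02,0.03,0.11],[0,0,0],100],[[-0.04,0.06,0.11],[0,0,0],100]])

```text
clock: 28.55
tcp_pos: [0.5308, 0.1318, 0.1769]
orientation: [-2.845, 1.323, -0.006]
contact_force: [0.1, 2.1, -0.2]
grip_width: 0.0853
```

Call:
arm_command(increments=[[[-0.02,0.04,0],[0,0,0.1],100],[[-0.04,0.08,0],[0,0,0.2],100],[[-0.06,0.11,0],[0,0,0.3],100],[[-0.07,0.13,0],[0,0,0.4],100],[[-0.07,0.13,0],[0,0,0.5],100],[[-0.07,0.13,0],[0,0,0.6],100]])

```text
clock: 29.15
tcp_pos: [0.459, 0.2632, 0.1753]
orientation: [-3.114, 0.409, -0.002]
contact_force: [0.0, -0.9, -0.8]
grip_width: 0.0854
```

```bash
python3 - <<'E'
from h import *
s=r.grab_frame("side");t=r.grab_frame("top");o=r.get_obs(); print(o["tcp_pos"],np.degrees(2*np.arctan2(o["orientation"][1],o["orientation"][0])),o["joints"])
cv2.imwrite("pics/s7.png",s);cv2.imwrite("pics/t7.png",t)
a=cv2.resize(t[140:240,120:290],None,fx=4,fy=4,interpolation=cv2.INTER_CUBIC)
cv2.imwrite("pics/v7.png",a)
g=cv2.cvtColor(t,cv2.COLOR_BGR2GRAY)
n,l,st,c=cv2.connectedComponentsWithStats((g>150).astype(np.uint8)[175:240,130:190])
for i in range(1,n):
    if st[i,4]>30: print(st[i]+[130,175,0,0,0],c[i]+[130,175],plane("top",c[i]+[130,175],.014))
E
```

```text
[0.4594 0.2621 0.1753] 344.74283544702814 [-1.0727  0.3579  0.5401  2.0046 -0.2446  0.8399 -0.6625]
[130 175  17  65 805] [136.0087 210.3491] [0.4328 0.3437 0.014 ]
[157 183  13  13 131] [163.2672 188.9084] [0.5101 0.251  0.014 ]
[150 207   7  15  59] [153.2373 213.9153] [0.4211 0.2828 0.014 ]
```

View pics/v7.png

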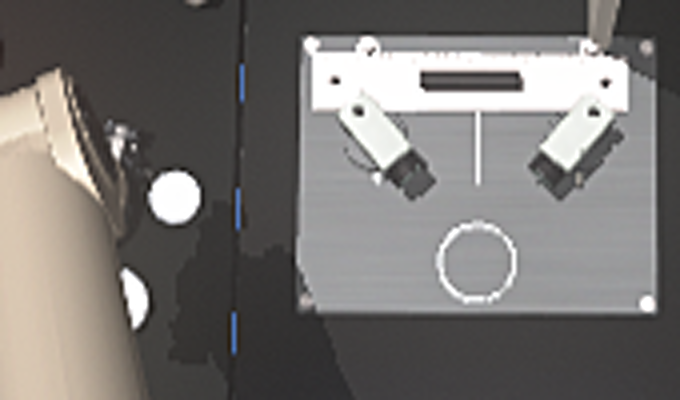

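Both lamps are on lines 1 and 3, aimed at the ring at (477,262) in the crop. The 59 mm dish is half hidden by the arm, but its right edge still sits at column 157, so it hasn't moved. I'll descend on it.

Call:
arm_command(increments=[[[-0.02,0.02,0],[0,0,0],100],[[-0.043,0.039,-0.03],[0,0,0],100],[[-0.043,0.039,-0.07],[0,0,0],100],[[-0.043,0.039,-0.1],[0,0,0],100],[[-0.043,0.039,-0.12],[0,0,0],100],[[-0.043,0.039,-0.12],[0,0,0],100]], newtons=25)

```text
clock: 29.85
tcp_pos: [0.415, 0.2996, 0.0528]
orientation: [3.109, -0.423, -0.003]
contact_force: [0.3, -0.1, 0.8]
grip_width: 0.0853
```

```bash
python3 - <<'E'
from h import *
s=r.grab_frame("side");o=r.get_obs(); print(o["tcp_pos"],np.degrees(2*np.arctan2(o["orientation"][1],o["orientation"][0])),o["contact_force"])
print(proj("side",[.4166,.301,.014]))
cv2.imwrite("pics/v8.png",cv2.resize(s[105:175,170:250],None,fx=6,fy=6,interpolation=cv2.INTER_CUBIC))
E
```

```text
[0.4159 0.3001 0.0543] -15.47126641656494 [ 0.6291 -0.0674  0.375 ]
[205.1245 147.7145]
```

View pics/v8.png

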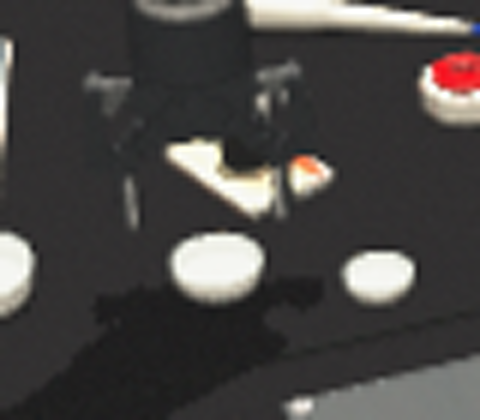

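The dish is at crop (217,260), within 1 px of the projection and centred between the fingers. I'll grasp it.

Call:
arm_command(increments=[[[0.001,0.001,-0.02],[0,0,0],100],[[0.001,0.001,-0.035],[0,0,0],100],[[0.001,0.001,-0.039],[0,0,0],100],[[0.001,0.001,-0.039],[0,0,0],100],[[0.001,0.001,-0.039],[0,0,0],50],[[0.001,0.001,-0.039],[0,0,0],50],[[0.001,0.001,-0.039],[0,0,0],50],[[0.001,0.001,-0.039],[0,0,0],50]])

```text
clock: 30.7
tcp_pos: [0.4173, 0.302, 0.0169]
orientation: [-3.112, 0.419, -0.001]
contact_force: [-0.6, -1.5, 7.9]
grip_width: 0.0571
```

Call:
arm_command(increments=[[[0,0,0.02],[0,0,0],50],[[0,0,0.05],[0,0,0],50],[[0,0,0.06],[0,0,0],50],[[0,0,0.06],[0,0,0],50]])

```text
clock: 31.1
tcp_pos: [0.4178, 0.3027, 0.0774]
orientation: [-3.111, 0.418, -0.003]
contact_force: [-0.5, -0.3, -0.2]
grip_width: 0.0571
```

Call:
arm_command(increments=[[[0.005,-0.03,0.01],[0,0,0],50],[[0.01,-0.07,0.01],[0,0,0],50],[[0.015,-0.11,0.01],[0,0,0],50],[[0.02,-0.15,0.01],[0,0,0],50],[[0.025,-0.19,0.01],[0,0,0],50],[[0.03,-0.23,0.01],[0,0,0],50],[[0.035,-0.27,0.0],[0,0,0],50],[[0.039,-0.305,-0.01],[0,0,0],50],[[0.039,-0.319,-0.02],[0,0,0],50],[[0.039,-0.319,-0.03],[0,0,0],50]])

```text
clock: 32.1
tcp_pos: [0.4552, -0.0198, 0.0448]
orientation: [3.111, -0.426, -0.001]
contact_force: [-0.6, 1.1, -0.2]
grip_width: 0.0571
```

```bash
python3 - <<'E'
from h import *
s=r.grab_frame("side");o=r.get_obs(); print(o["tcp_pos"],o["contact_force"],o["grip_width"])
cv2.imwrite("pics/s9.png",s)
E
```

```text
[ 0.4545 -0.0179  0.0436] [-0.3624  0.3189 -0.6119] 0.056935419826484035
```

Call:
arm_command(increments=[[[0.001,0.001,-0.008],[0,0,0],50],[[0.001,0.001,-0.014],[0,0,0],50],[[0.001,0.001,-0.018],[0,0,0],50],[[0.001,0.001,-0.018],[0,0,0],50],[[0.001,0.001,-0.018],[0,0,0],50]])

```text
clock: 32.65
tcp_pos: [0.4569, -0.0158, 0.0279]
orientation: [-3.114, 0.417, -0.0]
contact_force: [0.2, -0.4, 0.1]
grip_width: 0.0571
```

Call:
arm_command(increments=[[[0,0,-0.002],[0,0,0],50],[[0,0,-0.0025],[0,0,0],50],[[0,0,-0.0025],[0,0,0],50],[[0,0,-0.0025],[0,0,0],100],[[0,0,-0.0025],[0,0,0],100],[[0,0,-0.0025],[0,0,0],100],[[0,0,0.02],[0,0,0],100],[[0,0,0.06],[0,0,0],100],[[0,0,0.1],[0,0,0],100],[[0,0,0.13],[0,0,0],100]])

```text
clock: 33.65
tcp_pos: [0.4571, -0.0165, 0.1598]
orientation: [-3.113, 0.419, -0.002]
contact_force: [0.7, 1.2, -0.6]
grip_width: 0.0854
```

Call:
arm_command(increments=[[[0,0.04,0],[0,0,0],100],[[0,0.08,0],[0,0,0],100],[[0,0.12,0],[0,0,0],100],[[0,0.16,0],[0,0,0],100],[[0,0.2,0],[0,0,0],100],[[0,0.24,0.02],[0,0,0],100],[[0,0.28,0.04],[0,0,0],100],[[0,0.28,0.04],[0,0,0],100]])

```text
clock: 34.45
tcp_pos: [0.4573, 0.2711, 0.2001]
orientation: [-3.11, 0.405, -0.005]
contact_force: [0.2, 0.5, 0.8]
grip_width: 0.0851
```

```bash
python3 - <<'E'
from h import *
s=r.grab_frame("side");t=r.grab_frame("top");o=r.get_obs(); print(o["tcp_pos"],o["contact_force"],o["grip_width"])
cv2.imwrite("pics/s10.png",s);cv2.imwrite("pics/t10.png",t)
a=cv2.resize(t[142:222,190:290],None,fx=8,fy=8,interpolation=cv2.INTER_CUBIC)[:600]
cv2.imwrite("pics/v10.png",a)
cv2.imwrite("pics/v11.png",cv2.resize(s[105:230,150:330],None,fx=4,fy=4,interpolation=cv2.INTER_CUBIC))
E
```

```text
[0.4567 0.2647 0.198 ] [ 0.6573 -0.6936  0.0606] 0.08541547336674914
```

View pics/v10.png

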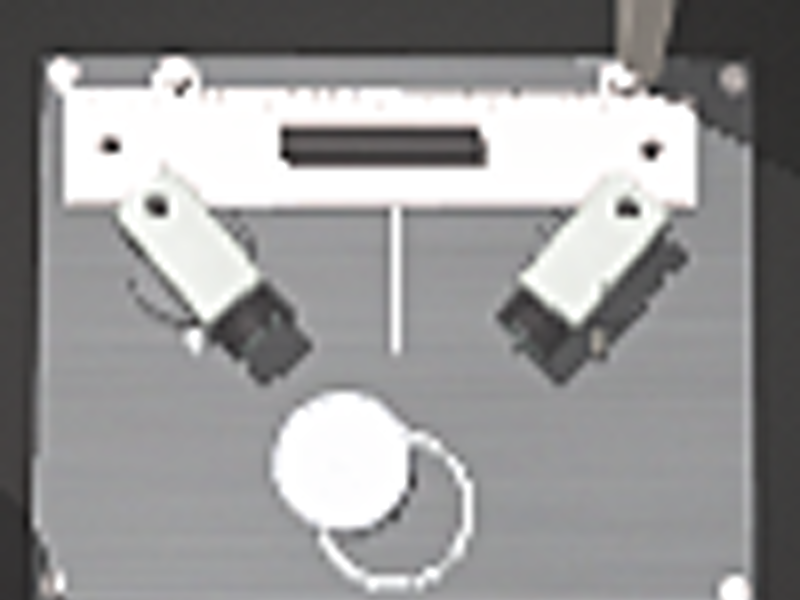

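View pics/v11.png

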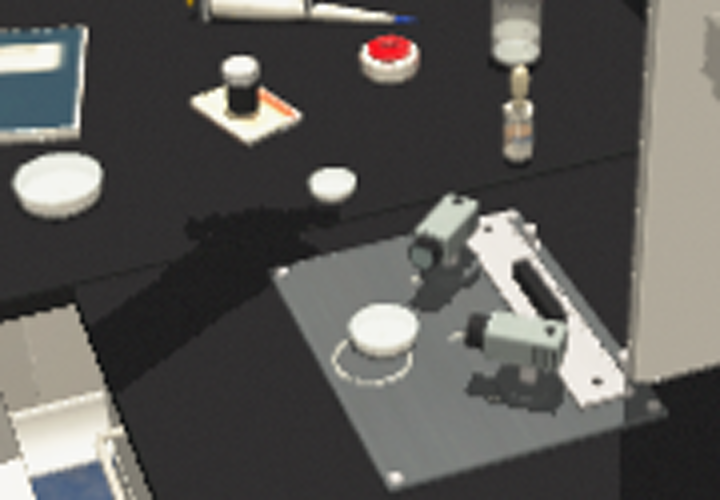

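The dish was knocked aside after I placed it. It's now at (342,460) in the crop, while the ring centre is near (395,515). The lamps, bar and can are all fine. I'll re-measure the dish and move it back.

```bash
python3 - <<'E'
from h import *
t=r.grab_frame("top");s=r.grab_frame("side")
for n,f in(("top",t),("side",s)):
    hsv=cv2.cvtColor(f,cv2.COLOR_BGR2HSV); m=((hsv[...,2]>195)&(hsv[...,1]<30)).astype(np.uint8)
    m=cv2.morphologyEx(m,cv2.MORPH_OPEN,np.ones((4,4),np.uint8))
    k,l,st,c=cv2.connectedComponentsWithStats(m)
    for i in range(1,k):
        p=c[i]; w=plane(n,p,.022)
        if abs(w[0]-.47)<.06 and abs(w[1])<.06: print(n,st[i],p,w)
o=r.get_obs();print(o["tcp_pos"],np.degrees(2*np.arctan2(o["orientation"][1],o["orientation"][0])))
E
```

```text
top [225 192  17  17 232] [233.3103 200.0948] [0.4724 0.0031 0.022 ]
side [239 182  16  11 149] [246.5168 187.1544] [ 0.4779 -0.0032  0.022 ]
[0.4566 0.2624 0.1973] -15.387792423943923
```

Call:
arm_command(increments=[[[0.003,-0.04,0],[0,0,0],100],[[0.006,-0.08,0],[0,0,0],100],[[0.009,-0.12,0],[0,0,0],100],[[0.012,-0.16,0],[0,0,0],100],[[0.015,-0.2,-0.01],[0,0,0],100],[[0.018,-0.24,-0.03],[0,0,0],100],[[0.018,-0.26,-0.06],[0,0,0],100],[[0.018,-0.26,-0.1],[0,0,0],100],[[0.018,-0.26,-0.135],[0,0,0],100],[[0.018,-0.26,-0.135],[0,0,0],100]])

```text
clock: 35.65
tcp_pos: [0.4708, 0.0017, 0.0594]
orientation: [3.11, -0.423, -0.013]
contact_force: [0.1, 0.5, 0.3]
grip_width: 0.0856
```

```bash
python3 - <<'E'
from h import *
s=r.grab_frame("side");o=r.get_obs(); print(o["tcp_pos"],np.degrees(2*np.arctan2(o["orientation"][1],o["orientation"][0])),o["contact_force"])
hsv=cv2.cvtColor(s,cv2.COLOR_BGR2HSV); m=((hsv[...,2]>170)&(hsv[...,1]<40)).astype(np.uint8)
k,l,st,c=cv2.connectedComponentsWithStats(m[170:205,225:265]); print(st[1:]+[225,170,0,0,0],c[1:]+[225,170])
E
```

```text
[0.4725 0.002  0.0615] -15.475968011206636 [0.0831 0.1611 1.1709]
[[253 174   2   1   2]
 [237 181  18  13 177]
 [263 188   2   2   3]
 [235 190   2   1   2]] [[253.5    174.    ]
 [245.5311 186.678 ]
 [263.3333 188.3333]
 [235.5    190.    ]]
```

Call:
arm_command(increments=[[[0.001,0.001,-0.02],[0,0,0],100],[[0.001,0.001,-0.033],[0,0,0],100],[[0.001,0.001,-0.037],[0,0,0],100],[[0.001,0.001,-0.037],[0,0,0],100],[[0.001,0.001,-0.037],[0,0,0],50],[[0.001,0.001,-0.037],[0,0,0],50],[[0.001,0.001,-0.037],[0,0,0],50],[[0.001,0.001,-0.037],[0,0,0],50],[[0.001,0.001,-0.037],[0,0,0],50]])

```text
clock: 36.6
tcp_pos: [0.4763, 0.0049, 0.0269]
orientation: [-3.113, 0.419, -0.002]
contact_force: [-2.1, 0.3, 9.7]
grip_width: 0.0571
```

Call:
arm_command(increments=[[[0,0,0.01],[0,0,0],50],[[0,0,0.015],[0,0,0],50],[[-0.009,-0.01,0.015],[0,0,0],50],[[-0.018,-0.02,0.015],[0,0,0],50],[[-0.018,-0.02,0.015],[0,0,0],50],[[-0.018,-0.02,0.015],[0,0,0],50]])

```text
clock: 37.2
tcp_pos: [0.4572, -0.0158, 0.0407]
orientation: [3.113, -0.421, -0.001]
contact_force: [0.6, 0.9, -0.6]
grip_width: 0.0569
```

Call:
arm_command(increments=[[[-0.001,-0.001,-0.008],[0,0,0],50],[[-0.001,-0.001,-0.013],[0,0,0],50],[[-0.001,-0.001,-0.0145],[0,0,0],50],[[-0.001,-0.001,-0.0145],[0,0,0],50],[[-0.001,-0.001,-0.0145],[0,0,0],100],[[-0.001,-0.001,-0.0145],[0,0,0],100],[[-0.001,-0.001,-0.0145],[0,0,0],100],[[-0.001,-0.001,0.02],[0,0,0],100],[[-0.001,-0.001,0.06],[0,0,0],100],[[-0.001,-0.001,0.1],[0,0,0],100]])

```text
clock: 38.2
tcp_pos: [0.4563, -0.0164, 0.1418]
orientation: [3.113, -0.419, -0.002]
contact_force: [1.0, 0.1, 1.1]
grip_width: 0.0853
```

Call:
arm_command(increments=[[[0,0.04,0.02],[0,0,0],100],[[0,0.08,0.04],[0,0,0],100],[[0,0.12,0.06],[0,0,0],100],[[0,0.16,0.06],[0,0,0],100],[[0,0.2,0.06],[0,0,0],100],[[0,0.24,0.06],[0,0,0],100],[[0,0.28,0.06],[0,0,0],100],[[0,0.28,0.06],[0,0,0],100],[[0,0.28,0.06],[0,0,0],100],[[0,0.28,0.06],[0,0,0],100]])

```text
clock: 39.2
tcp_pos: [0.4569, 0.2623, 0.2007]
orientation: [3.112, -0.421, -0.0]
contact_force: [0.0, -0.4, 0.1]
grip_width: 0.0855
```

```bash
python3 - <<'E'
from h import *
t=r.grab_frame("top");s=r.grab_frame("side"); t0=cv2.imread("pics/t0.png") if 0 else cv2.imread("pics/top0.png"); s0=cv2.imread("pics/side0.png")
o=r.get_obs();print(o["clock"],o["tcp_pos"],o["contact_force"],o["grip_width"])
a=cv2.resize(t[142:222,190:290],None,fx=6,fy=6,interpolation=cv2.INTER_CUBIC)
b=cv2.resize(s[105:230,165:365],(800,500),interpolation=cv2.INTER_CUBIC)[:,200:]
cv2.imwrite("pics/v12.png",a); 
for n,f in(("top",t),):
    g=cv2.cvtColor(f,cv2.COLOR_BGR2GRAY); m=cv2.morphologyEx((g>190).astype(np.uint8),cv2.MORPH_OPEN,np.ones((5,5),np.uint8))
    k,l,st,c=cv2.connectedComponentsWithStats(m)
    for i in range(1,k):
        w=plane(n,c[i],.022)
        if abs(w[0]-.46)<.06 and abs(w[1])<.06: print(n,st[i],w)
# bystander check: beaker/timer/dropper patches, right beaker
for nm,(f,f0,x0,y0,x1,y1) in dict(timer=(t,t0,98,140,124,166),beakL=(t,t0,104,98,132,128),beakR=(t,t0,362,132,386,156),dropper=(s,s0,270,120,288,148)).items():
    print(nm,np.abs(f[y0:y1,x0:x1].astype(int)-f0[y0:y1,x0:x1]).mean())
E
```

```text
39.3 [0.4571 0.2621 0.2008] [-0.3441 -0.0763 -0.4661] 0.08554293684099354
top [230 196  17  20 273] [ 0.4551 -0.0129  0.022 ]
timer 11.92800788954635
beakL 5.355555555555555
beakR 4.012731481481482
dropper 1.3558201058201058
```

View pics/v12.png

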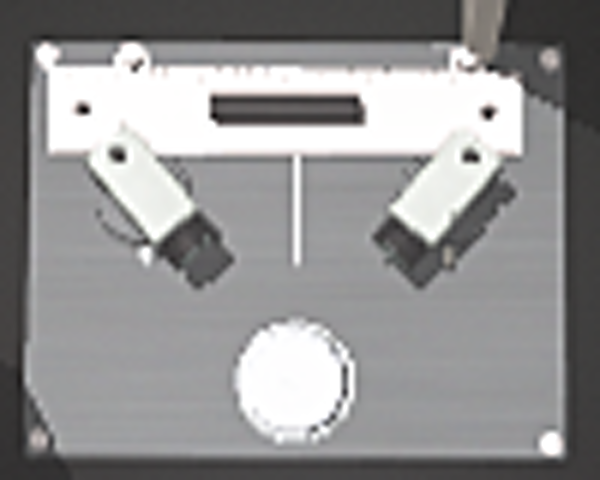

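The dish is inside the ring, bar on the pins, lamps in place. I'll do a final numeric check of aim and line offset, then hand in.

```bash
python3 - <<'E'
from h import *
f=lambda x,y:((x+.5)/6-.5+190,(y+.5)/6-.5+142)
R,t,_=rigid([(0,0),(1,0)],[(.5367,-.0177),(.5367+np.cos(.0095),-.0177+np.sin(.0095))])
for nm,q in dict(L1=[(128,130),(90,163),(155,243),(193,208)],L3=[(502,163),(458,130),(391,210),(433,243)]).items():
    Q=np.array([plane("top",f(*p),.073)[:2] for p in q]); Q=(Q-t)@R
    d=Q[2:].mean(0)-Q[:2].mean(0); d/=np.linalg.norm(d); o=Q.mean(0)-.003*d; v=np.array([-.08,0])-o
    print(nm,o,"aim off",d[0]*v[1]-d[1]*v[0])
E
```

```text
L1 [0.0259 0.0917] aim off 0.0034156283792197567
L3 [ 0.0262 -0.0857] aim off 0.0022912125069998734
```

```bash
python3 -c "
from bench import r
print(r.hand_in())"
```

```text
the job is handed in; nothing more can be done
None
```

I finished the board setup and handed it in at about 39 s of the 210 s. No verdict came back.

**What I did**
- **Can:** it stands on the lens-tissue booklet.
- **Straightedge:** I pushed it low with both fingers until it stopped against the pins, at 13 N with no more travel.
- **Lamps:** only two were present. I stood them on the left and right lines, each pressed back against the bar until I felt contact.
- **Dish:** I chose the 59 mm one (the other two were about 45 and 88 mm) and set it in the ring. Something knocked it about 3 cm aside afterwards, so I picked it up again and re-centred it.

**Last checks**
- **Lamps:** the top view put them about 2 mm and 4 mm from their lines, with aim about 3 mm and 2 mm off the ring centre. Their estimated positions across the board (25.9 and 26.2 mm) match the expected 28 mm to within measuring error. That the feet touch the bar rests on the contact force.
- **Dish:** it sits inside the ring, about 3–4 mm off centre at most.
- **Bar:** it looked straight against both pins in the picture. I did not measure the gap.
- **Bystanders:** dropper and beakers look unchanged. The timer's patch in the top view differed more, which I put down to arm shadow. It was in its original place in the side view about 5 s earlier.

**Disagreement:** the two cameras differed by about 4 mm in y. I used values between the two.

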